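# Close up the jeweller's bench chest

## Robot

A 6-joint arm with a two-finger parallel gripper is mounted at the origin on the work surface. World frame = base frame: x ahead of the robot, y to its left, z up, the work surface at z = 0. Lengths are in mm, angles in rad, forces in N, time in s.
With the tool pointing down it reaches from about 350 to 975 mm from the base axis. Payload 7.1 kg.
Tool frame: the origin (TCP) lies between the finger pads; the fingertips stand 8 mm ahead of it and the grasp point (between the pads) lies 11 mm behind it; x points along the fingers, y is the direction in which the jaws open and shut, and the axes are right-handed (so a half turn about x gives the same grasp; the last joint's range is limited). The gripper opens to 88 mm and grips with 3 to 60 N. Pads are 20 mm wide; open, the fingers measure 115 mm over their backs; the gripper's body (75 mm by 178 mm) begins 61 mm behind the grasp point.
Start: joints at [-1.214, 0.423, 1.63, -0, 1.089, -0.019], TCP at [229.402, -581.36, 230.675] pointing down, gripper open.
Joint ranges: [-3, 3], [-0.9, 2.11], [0.09, 2.58], [-1.31, 4.45], [0.11, 2.69], [-2.54, 2.54]. Speed limits (rad/s): [2.39, 2.39, 3.01, 3.14, 3.14, 3.14].

## Interface

Orientations are given as a rotation vector (axis times angle).
In Python, from workcell import ctrl gives the robot as it stands.
- The arm moves only by the tool apply_moves, never from a script. Its argument "increments" is a list of rows, each an object with "gripper": the opening in per cent of the stroke, from 0 (shut) to 100 (fully open); "delta_pos": the shift along the tool's x, y, z in cm, a list of three; "dr": the turn, a rotation vector about the tool's x, y, z in rad, a list of three. In form: [{"gripper": gripper, "delta_pos": [dx, dy, dz], "dr": [ax, ay, az]}, ...]. A call has exactly 5 rows; each row shifts and turns the commanded pose from where the row before left it, along the tool's axes as they then stand; what a row does not reach is not made up. A row lasts 1/12 s, in which the tool goes at most 41.7 mm and 7.16 degrees, less where a joint would pass 70% of its speed; a pose out of reach is approached as far as the arm can. A call with a gripper value outside its range is refused whole. The fingers move at their own pace and stop on an object; the grip force is fixed at half the most. Time passes only in rows, so rows that do not move let the fingers close, or fill a call up. It gives the time, the measured TCP pose, the force and the opening at its end, in the units of the state.
- ctrl.get_obs(): the state, without advancing time (a new reading comes with each control period).
- ctrl.get_image(name): name is "scene" or "top" or "wrist"; returns a dict with "img" (384x512x3 uint8, red, green, blue), "range_z" (384x512 float32, mm along the optical axis (not along the pixel's ray), 0 where there is no reading), "mtx" (3x3 intrinsics, pixels), "rvec" (rotation vector, rad) and "tvec" (3), from world to camera coordinates, as OpenCV has them. Camera axes: x right, y down, z forward; pixel columns grow to the right and rows downward; lengths in mm; the calibration is good to about 2 mm. A picture is of the moment at which its call begins.
- ctrl.close_job(): hands the job in, once; it reports no verdict.
The state is a dict: "t": time; "qpos": joint angles; "qvel": joint speeds; "joint_torque": joint torques, N m; "ee_pos": TCP position; "orientation": TCP orientation; "ft_force": force on the tool from outside, world axes, zero at the start; "moment": the same for the moment, N m; "width": finger opening in mm.
Only numpy, scipy, OpenCV 4.12 (cv2) and the standard library are available. Lean on these libraries where they do the work, as an engineer would, in place of code of your own. Each camera call takes 0.05 s, during which the arm holds its last target. There are 200 camera calls.

## Task

Close up the small wooden tool chest for the night using only the fingertips: push both of its drawers fully home and push its raised lid all the way down shut, without slamming anything. Grasp and lift nothing, and leave the tumbler and the steel block where they are.

Things in the scene. Friction and masses are not known exactly. Their poses are not given: they have to be found in the camera images.
- chest: Low wooden tool chest fixed to the bench, 160 mm deep (its x), 300 mm wide (its y), 85 mm high without the lid. Origin: centre of its underside, on the bench. Its x axis points from its front (the drawer side, towards the robot) to its back, z up. In the lower part two drawers stand side by side; above them is an open till, 85 mm high at the rim, with files and a mandrel fixed inside below the rim; the lid closes the till.
- drawer_left (a joint): Opening of the drawer on the chest's +y side, m: 0 = fully home, up to 0.09 = pulled out along the chest's -x. Slides with about 1.5 N of friction and stays where it is left; hard stop at 0.
- drawer_right (a joint): The same for the drawer on the chest's -y side.
- front_left (a point): Middle of the outer front face of the +y drawer, moves with it. The face is a plain upright dark-wood board, 142 mm wide and 52 mm high, 12 mm thick, looking along the chest's -x, from 4 to 56 mm above the bench (this point is 30 mm above it); it has a flat brass label frame and no handle. At home this point lies 92 mm in front (chest -x) of the chest's origin, 73 mm to the +y side.
- front_right (a point): The same for the -y drawer (73 mm to the -y side of the chest's origin).
- lid (a joint): Angle of the lid, rad: 0 = shut flat on the rim, 1.57 = standing upright, hard stop at 1.75. The hinge is stiff (about 0.35 N m): the lid does not fall, it stays where it is left and has to be pushed all the way down.
- lid_hinge (a point): Middle of the lid's hinge axis, along the top back edge of the chest: 80 mm behind (chest +x) the chest's origin, 85 mm above the bench; axis parallel to the chest's y.
- lid_edge (a point): Middle of the lid's free edge, on its outer face (the face on top when shut, turned away from the robot when raised), moves with the lid. The lid is a flat board 168 mm from hinge to free edge, 304 mm wide, 10 mm thick; its inner face lies in the plane through the hinge axis, its outer face 10 mm from it.
- tumbler: Bystander, loose: white ceramic tumbler, 68 mm across, 90 mm high, upright; origin: centre of its underside.
- bench_block: Bystander, loose: square steel bench block, 65 x 65 x 22 mm; origin: centre of its underside.

How it is judged:
By the outcome, as a careful person would: the job done as asked, in the order asked, and still so for the second after the job is handed in, with the robot touching nothing.
It also fails if it takes over 61 s, if anything falls off the work surface, if the arm or the gripper's body presses on something with over 40 N, if the wrist force passes 120 N, or if a joint passes its speed limit or range.

## Working session

There is one attempt and no reset: what is moved stays moved. The work goes in short steps, Python scripts to look and compute and a tool call to move; the robot and the scene stay as the last step left them, time stands still between calls to the robot, and variables do not carry over. Pictures are saved under pics/ and viewed, about 8 in all and at most 12, crops included, and the job is handed in when it is done.

Besides the shell and the picture viewer there is one more tool, called after "Request:" as a command line: name --argument value ..., lists and objects as JSON in quotes. apply_moves: Moves the arm, as the interface text tells. Its arguments: {"type":"object","properties":{"increments":{"type":"array","items":{"type":"object","properties":{"gripper":{"type":"number"},"delta_pos":{"type":"array","items":{"type":"number"}},"dr":{"type":"array","items":{"type":"number"}}}}}},"required":["increments"]}

```bash
mkdir -p pics; cat > h.py <<'E'
import numpy as np, cv2
from workcell import ctrl
def cloud(d):
    z=d["range_z"];K=d["mtx"];R=cv2.Rodrigues(np.array(d["rvec"],float))[0];t=np.array(d["tvec"],float).ravel()
    v,u=np.indices(z.shape)
    c=np.stack([(u-K[0,2])/K[0,0]*z,(v-K[1,2])/K[1,1]*z,z],-1)
    return (c-t)@R
def save(n,im): cv2.imwrite("pics/%s.png"%n,im[:,:,::-1])
E
python3 - <<'E'
from h import *
o=ctrl.get_obs();print({k:np.round(v,3) for k,v in o.items()})
for n in("scene","top"):
    d=ctrl.get_image(n);save(n+"0",d["img"]);np.savez(n+"0.npz",**d)
E
```

```text
{'t': np.float64(0.0), 'qpos': array([-1.214,  0.424,  1.631, -0.   ,  1.089, -0.019]), 'qvel': array([-0.001, -0.   ,  0.   , -0.001, -0.001, -0.   ]), 'joint_torque': array([ 1.0000e-03, -5.4462e+01, -2.7367e+01,  6.4000e-02,  2.3000e-02,
       -0.0000e+00]), 'ee_pos': array([ 229.204, -580.894,  229.902]), 'orientation': array([ 2.016,  0.385, -2.017]), 'ft_force': array([-0.49 ,  0.208, -0.313]), 'moment': array([0.056, 0.056, 0.014]), 'width': np.float64(87.822)}
```

```bash
cd pics; python3 -c "
import cv2,numpy as np
a=cv2.imread('scene0.png');b=cv2.imread('top0.png')
cv2.imwrite('both0.png',cv2.resize(np.vstack([a,b]),(400,600)) if 0 else a)"
```

```text
(no output)
```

View pics/scene0.png

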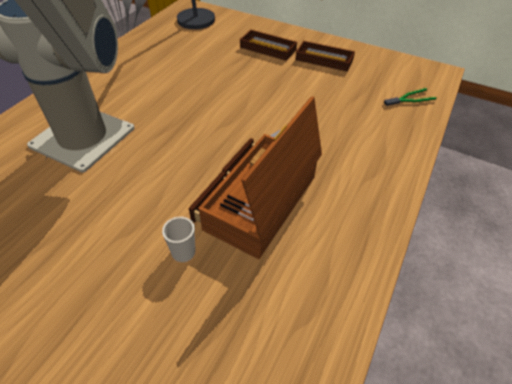

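View pics/top0.png

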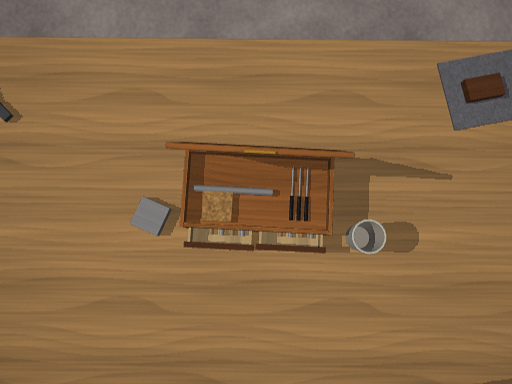

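The top view shows the lid upright at the back (row ~150), the chest body at columns 183–333, and the drawer fronts at rows ~245–250. The block is at (151,216) on the left and the tumbler at (367,237) on the right. Next I measure them from depth.

```bash
python3 - <<'E'
from h import *
d=dict(np.load("top0.npz"));P=cloud(d);im=d["img"]
R=cv2.Rodrigues(d["rvec"])[0];print("cam",-R.T@d["tvec"])
for n,(u,v) in dict(table=(100,300),fl=(218,246),fr=(290,249),lidL=(170,146),lidR=(350,154),lidM=(260,150),rimL=(185,190),rimR=(332,190),block=(151,216),rimF=(260,231)).items(): print(n,P[v,u].round(1))
def rect(m,name):
    q=P[m][:,:2].astype(np.float32); r=cv2.minAreaRect(q);print(name,len(q),np.round(cv2.boxPoints(r),1).tolist(),np.round(r[0],1),np.round(r[1],1))
v,u=np.indices(im.shape[:2]);z=P[...,2]
reg=(u>155)&(u<365)&(v>135)&(v<260)
rect(reg&(z>100),"lid");rect(reg&(abs(z-85)<5)&(u<340),"rim")
m=reg&(abs(z-56)<5)&(v>232)&(im.sum(-1)<150)&(u<330)
rect(m&(u<255),"fl");rect(m&(u>257),"fr")
rect((abs(u-151)<30)&(abs(v-216)<30)&(abs(z-22)<6),"block")
rect((abs(u-367)<25)&(abs(v-237)<25)&(abs(z-90)<6),"tumbler")
# lid points in scene view
s=dict(np.load("scene0.npz"));Q=cloud(s)
for (a,b) in [(290,150),(305,130),(270,200),(310,170),(265,220),(313,102),(249,180),(180,222)]: print(a,b,Q[b,a].round(1))
E
```

```text
cam [469.20946398  34.31831224 887.28774382]
table [352.8 362.4  -2.4]
fl [468.7 108.9  56.3]
fr [463.9 -36.6  54.6]
lidL [626.8 171.6 248.9]
lidR [ 616.1 -116.1  249.4]
lidM [622.   27.5 246.9]
rimL [578.  173.7  86.3]
rimR [ 580.9 -117.8   83.9]
block [530.6 255.6  20.8]
rimF [499.2  24.4  65.3]
lid 1529 [[467.1000061035156, 32.29999923706055], [630.9000244140625, -143.60000610351562], [807.7000122070312, 21.0], [643.7999877929688, 196.89999389648438]] [637.4  26.7] [241.5 240.4]
rim 1476 [[492.70001220703125, -116.0], [662.0, -123.69999694824219], [675.7000122070312, 176.5], [506.3999938964844, 184.1999969482422]] [584.2  30.3] [300.5 169.5]
fl 201 [[462.0, 38.400001525878906], [471.0, 38.0], [477.3999938964844, 178.10000610351562], [468.3999938964844, 178.60000610351562]] [469.7 108.3] [140.3   9. ]
fr 209 [[459.0, -106.9000015258789], [468.5, -107.30000305175781], [473.3999938964844, 28.200000762939453], [463.8999938964844, 28.5]] [466.2 -39.4] [135.5   9.5]
block 936 [[488.5, 241.60000610351562], [548.0999755859375, 216.39999389648438], [573.7000122070312, 276.6000061035156], [514.0999755859375, 301.8999938964844]] [531.1 259.1] [65.5 64.7]
tumbler 238 [[457.5, -153.39999389648438], [457.8999938964844, -219.39999389648438], [521.9000244140625, -219.0], [521.5, -152.89999389648438]] [ 489.7 -186.2] [64. 66.]
290 150 [642.9  38.3 201. ]
305 130 [645.6 113.6 201.8]
270 200 [650.3 -68.5 150.7]
310 170 [673.3 108.6  90.3]
265 220 [ 655.9 -100.8  123.3]
313 102 [637.3 169.4 239.6]
249 180 [ 624.1 -110.8  239. ]
180 222 [ 477.7 -161.7   74.9]
```

```bash
cat >> h.py <<'E'
from scipy.spatial.transform import Rotation as Ro
yaw=np.deg2rad(-2.6);ex=np.array([np.cos(yaw),np.sin(yaw),0]);ey=np.array([-ex[1],ex[0],0]);ez=np.array([0,0,1.]);O=np.array([579.5,30.4,0])
def chest(p): return np.array([(p-O)@ex,(p-O)@ey,p[2]])
def world(c): return O+c[0]*ex+c[1]*ey+c[2]*ez
def st():
    o=ctrl.get_obs();R=Ro.from_rotvec(o["orientation"])
    print("t",round(float(o["t"]),2),"chest tcp",chest(o["ee_pos"]).round(1),"F",np.round(o["ft_force"],1),"w",round(float(o["width"]),1),"q6",round(float(o["qpos"][5]),2));return o,R
E
python3 - <<'E'
from h import *
o,R=st();print(R.as_matrix().round(3))
for s in(1,-1):
    T=Ro.from_matrix(np.stack([-ez,s*ey,np.cross(-ez,s*ey)],1))
    print(s,(R.inv()*T).as_rotvec().round(3),T.as_matrix().round(3).tolist())
print("target world above right front",world(np.array([-150,-73,230.])))
E
```

```text
t 0.1 chest tcp [-322.2 -626.6  230. ] F [0.2 0.1 0.6] w 87.6 q6 -0.02
[[-0.001  0.367 -0.93 ]
 [ 0.001 -0.93  -0.367]
 [-1.    -0.001  0.   ]]
1 [-2.72e+00 -2.00e-03  0.00e+00] [[0.0, 0.045, 0.999], [0.0, 0.999, -0.045], [-1.0, 0.0, 0.0]]
-1 [0.421 0.    0.001] [[0.0, -0.045, -0.999], [0.0, -0.999, 0.045], [-1.0, 0.0, 0.0]]
target world above right front [426.3429164  -35.72040338 230.        ]
```

Request:
apply_moves --increments '[{"gripper":0,"delta_pos":[0,0,0],"dr":[0.105,0,0]},{"gripper":0,"delta_pos":[0,0,0],"dr":[0.105,0,0]},{"gripper":0,"delta_pos":[0,0,0],"dr":[0.105,0,0]},{"gripper":0,"delta_pos":[0,0,0],"dr":[0.106,0,0]},{"gripper":0,"delta_pos":[0,0,0],"dr":[0,0,0]}]'

```text
t: 0.52
ee_pos: [229.3, -581.1, 230.3]
orientation: [-2.196, 0.053, 2.197]
ft_force: [0.5, -0.2, -0.4]
width: 57.7
```

Request:
apply_moves --increments '[{"gripper":0,"delta_pos":[0,-2.77,-0.91],"dr":[0,0,0]},{"gripper":0,"delta_pos":[0,-2.77,-0.91],"dr":[0,0,0]},{"gripper":0,"delta_pos":[0,-2.77,-0.91],"dr":[0,0,0]},{"gripper":0,"delta_pos":[0,-2.77,-0.91],"dr":[0,0,0]},{"gripper":0,"delta_pos":[0,-2.77,-0.91],"dr":[0,0,0]}]'

```text
t: 0.93
ee_pos: [281.2, -443.6, 230.4]
orientation: [-2.2, 0.046, 2.2]
ft_force: [1.0, 0.1, -0.0]
width: 24.7
```

Request:
apply_moves --increments '[{"gripper":0,"delta_pos":[0,-2.77,-0.91],"dr":[0,0,0]},{"gripper":0,"delta_pos":[0,-2.77,-0.91],"dr":[0,0,0]},{"gripper":0,"delta_pos":[0,-2.77,-0.91],"dr":[0,0,0]},{"gripper":0,"delta_pos":[0,-2.77,-0.91],"dr":[0,0,0]},{"gripper":0,"delta_pos":[0,-2.77,-0.91],"dr":[0,0,0]}]'

```text
t: 1.35
ee_pos: [333.0, -307.3, 230.6]
orientation: [-2.2, 0.046, 2.2]
ft_force: [-0.4, -0.5, -0.9]
width: 0.2
```

```bash
python3 -c "
from h import *
o,R=st();print(R.as_matrix().round(3),o['ee_pos'])"
```

```text
t 1.35 chest tcp [-231.  -348.6  230.6] F [-0.4 -0.5 -0.9] w 0.2 q6 0.84
[[-0.    -0.042 -0.999]
 [ 0.    -0.999  0.042]
 [-1.    -0.     0.   ]] [ 332.95631666 -307.32097451  230.59610489]
```

Request:
apply_moves --increments '[{"gripper":0,"delta_pos":[0,-2.76,-0.91],"dr":[0,0,0]},{"gripper":0,"delta_pos":[0,-2.76,-0.91],"dr":[0,0,0]},{"gripper":0,"delta_pos":[0,-2.76,-0.91],"dr":[0,0,0]},{"gripper":0,"delta_pos":[0,-2.76,-0.91],"dr":[0,0,0]},{"gripper":0,"delta_pos":[0,-2.76,-0.91],"dr":[0,0,0]}]'

```text
t: 1.77
ee_pos: [384.7, -171.6, 230.7]
orientation: [-2.2, 0.046, 2.2]
ft_force: [0.3, 0.3, 0.0]
width: 0.8
```

Request:
apply_moves --increments '[{"gripper":0,"delta_pos":[0,-2.76,-0.91],"dr":[0,0,0]},{"gripper":0,"delta_pos":[0,-2.76,-0.91],"dr":[0,0,0]},{"gripper":0,"delta_pos":[0,-2.76,-0.91],"dr":[0,0,0]},{"gripper":0,"delta_pos":[0,-2.76,-0.91],"dr":[0,0,0]},{"gripper":0,"delta_pos":[0,-2.76,-0.91],"dr":[0,0,0]}]'

```text
t: 2.18
ee_pos: [436.4, -35.7, 230.7]
orientation: [-2.201, 0.046, 2.2]
ft_force: [1.2, 0.1, 0.3]
width: 0.7
```

Request:
apply_moves --increments '[{"gripper":0,"delta_pos":[2,0,0],"dr":[0,0,0]},{"gripper":0,"delta_pos":[2,0,0],"dr":[0,0,0]},{"gripper":0,"delta_pos":[2,0,0],"dr":[0,0,0]},{"gripper":0,"delta_pos":[2,0,0],"dr":[0,0,0]},{"gripper":0,"delta_pos":[2,0,0],"dr":[0,0,0]}]'

```text
t: 2.6
ee_pos: [436.2, -37.0, 129.8]
orientation: [-2.201, 0.045, 2.2]
ft_force: [0.1, -0.7, -0.9]
width: 0.5
```

Request:
apply_moves --increments '[{"gripper":0,"delta_pos":[2,0,0],"dr":[0,0,0]},{"gripper":0,"delta_pos":[2,0,0],"dr":[0,0,0]},{"gripper":0,"delta_pos":[2,0,0],"dr":[0,0,0]},{"gripper":0,"delta_pos":[2,0,0],"dr":[0,0,0]},{"gripper":0,"delta_pos":[1.2,0,0],"dr":[0,0,0]}]'

```text
t: 3.02
ee_pos: [435.4, -37.0, 37.0]
orientation: [-2.198, 0.045, 2.203]
ft_force: [-0.1, 0.9, -0.3]
width: 0.6
```

```bash
python3 -c "
from h import *
o,R=st()
d=ctrl.get_image('top');save('top1',d['img'][190:290,150:400].repeat(3,0).repeat(3,1))"
```

```text
t 3.02 chest tcp [-140.9  -73.9   37. ] F [-0.1  0.9 -0.3] w 0.6 q6 1.5
```

View pics/top1.png

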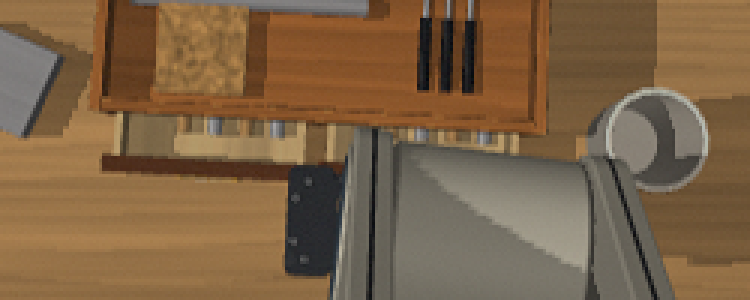

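The fingers are in front of the right drawer at crop ~(320,200), and a grey arm link shows just beside the tumbler at crop ~(610,170). I check that link's height before pushing.

```bash
python3 -c "
from h import *
d=ctrl.get_image('top');P=cloud(d);a=P[190:290,290:390].reshape(-1,3);a=a[(a[:,2]>100)]
print(a.min(0),a.max(0), P[247,352],P[245,340],P[260,330],P[245,250])
d=ctrl.get_image('scene');Q=cloud(d).reshape(-1,3);c=np.array([chest(p) for p in Q]); m=(c[:,0]>-150)&(c[:,0]<-20)&(c[:,1]<-100)&(c[:,1]>-260)&(c[:,2]>96)&(c[:,2]<400);print(m.sum(),c[m].min(0) if m.any() else '')"
```

```text
[417.00785726 -99.99094614 328.30217198] [480.31312904  34.31831224 887.28774382] [469.0238067  -89.59662644 361.61381524] [471.48132427 -76.87284124 349.25471663] [452.72333394 -59.41658528 371.73041402] [471.20485924  44.35123001  53.6298335 ]
2447 [-149.99721061 -163.71634804  106.78625664]
```

Request:
apply_moves --increments '[{"gripper":0,"delta_pos":[0,0,-0.2],"dr":[0,0,0]},{"gripper":0,"delta_pos":[0,0,-0.2],"dr":[0,0,0]},{"gripper":0,"delta_pos":[0,0,-0.2],"dr":[0,0,0]},{"gripper":0,"delta_pos":[0,0,-0.2],"dr":[0,0,0]},{"gripper":0,"delta_pos":[0,0,-0.2],"dr":[0,0,0]}]'

```text
t: 3.58
ee_pos: [446.9, -37.7, 39.3]
orientation: [-2.2, 0.05, 2.197]
ft_force: [0.7, -0.4, 0.4]
width: 0.4
```

Request:
apply_moves --increments '[{"gripper":0,"delta_pos":[0,0,-0.2],"dr":[0,0,0]},{"gripper":0,"delta_pos":[0,0,-0.2],"dr":[0,0,0]},{"gripper":0,"delta_pos":[0,0,-0.2],"dr":[0,0,0]},{"gripper":0,"delta_pos":[0,0,-0.2],"dr":[0,0,0]},{"gripper":0,"delta_pos":[0,0,-0.2],"dr":[0,0,0]}]'

```text
t: 4.0
ee_pos: [456.1, -38.0, 38.6]
orientation: [-2.198, 0.05, 2.199]
ft_force: [-1.0, -0.5, 1.6]
width: 0.4
```

Request:
apply_moves --increments '[{"gripper":0,"delta_pos":[0,0,-0.2],"dr":[0,0,0]},{"gripper":0,"delta_pos":[0,0,-0.2],"dr":[0,0,0]},{"gripper":0,"delta_pos":[0,0,-0.2],"dr":[0,0,0]},{"gripper":0,"delta_pos":[0,0,-0.1],"dr":[0,0,0]},{"gripper":0,"delta_pos":[0,0,-0.1],"dr":[0,0,0]}]'

```text
t: 4.42
ee_pos: [464.3, -38.4, 38.6]
orientation: [-2.198, 0.05, 2.199]
ft_force: [-1.3, 0.5, 1.1]
width: 0.1
```

```bash
python3 -c "
from h import *
st()"
```

```text
t 4.42 chest tcp [-112.   -73.9   38.6] F [-1.3  0.5  1.1] w 0.1 q6 1.51
```

Request:
apply_moves --increments '[{"gripper":0,"delta_pos":[0,0,-0.12],"dr":[0,0,0]},{"gripper":0,"delta_pos":[0,0,-0.12],"dr":[0,0,0]},{"gripper":0,"delta_pos":[0,0,-0.12],"dr":[0,0,0]},{"gripper":0,"delta_pos":[0,0,-0.12],"dr":[0,0,0]},{"gripper":0,"delta_pos":[0,0,-0.1],"dr":[0,0,0]}]'

```text
t: 4.83
ee_pos: [470.0, -38.7, 38.6]
orientation: [-2.198, 0.05, 2.199]
ft_force: [-1.2, 0.4, 0.1]
width: 0.7
```

Request:
apply_moves --increments '[{"gripper":0,"delta_pos":[0,0,-0.06],"dr":[0,0,0]},{"gripper":0,"delta_pos":[0,0,-0.06],"dr":[0,0,0]},{"gripper":0,"delta_pos":[0,0,-0.06],"dr":[0,0,0]},{"gripper":0,"delta_pos":[0,0,-0.06],"dr":[0,0,0]},{"gripper":0,"delta_pos":[0,0,-0.06],"dr":[0,0,0]}]'

```text
t: 5.25
ee_pos: [472.9, -38.8, 38.6]
orientation: [-2.198, 0.05, 2.199]
ft_force: [-1.3, 1.1, -0.7]
width: 0.2
```

```bash
python3 -c "
from h import *
st()"
```

```text
t 5.25 chest tcp [-103.3  -74.    38.6] F [-1.3  1.1 -0.7] w 0.2 q6 1.51
```

Request:
apply_moves --increments '[{"gripper":0,"delta_pos":[0,0,-0.05],"dr":[0,0,0]},{"gripper":0,"delta_pos":[0,0,-0.05],"dr":[0,0,0]},{"gripper":0,"delta_pos":[0,0,-0.05],"dr":[0,0,0]},{"gripper":0,"delta_pos":[0,0,-0.05],"dr":[0,0,0]},{"gripper":0,"delta_pos":[0,0,-0.05],"dr":[0,0,0]}]'

```text
t: 5.67
ee_pos: [473.1, -38.8, 38.5]
orientation: [-2.193, 0.049, 2.204]
ft_force: [-9.5, -0.5, 8.8]
width: 0.3
```

Request:
apply_moves --increments '[{"gripper":0,"delta_pos":[0,0,0.4],"dr":[0,0,0]},{"gripper":0,"delta_pos":[0,0,1],"dr":[0,0,0]},{"gripper":0,"delta_pos":[0,0,1.5],"dr":[0,0,0]},{"gripper":0,"delta_pos":[0,0,1.5],"dr":[0,0,0]},{"gripper":0,"delta_pos":[0,-1.7,0],"dr":[0,0,0]}]'

```text
t: 6.08
ee_pos: [429.0, -21.0, 38.5]
orientation: [-2.195, 0.052, 2.2]
ft_force: [-0.1, 0.2, 0.9]
width: 0.0
```

Request:
apply_moves --increments '[{"gripper":0,"delta_pos":[0,-2.6,0],"dr":[0,0,0]},{"gripper":0,"delta_pos":[0,-2.6,0],"dr":[0,0,0]},{"gripper":0,"delta_pos":[0,-2.6,0],"dr":[0,0,0]},{"gripper":0,"delta_pos":[0,-2.6,0],"dr":[0,0,0]},{"gripper":0,"delta_pos":[0,-2.6,0],"dr":[0,0,0]}]'

```text
t: 6.5
ee_pos: [438.3, 111.1, 38.9]
orientation: [-2.2, 0.049, 2.197]
ft_force: [0.1, 0.1, 0.0]
width: 0.4
```

Request:
apply_moves --increments '[{"gripper":0,"delta_pos":[0,0,0],"dr":[0,0,0]},{"gripper":0,"delta_pos":[0,0,-0.2],"dr":[0,0,0]},{"gripper":0,"delta_pos":[0,0,-0.2],"dr":[0,0,0]},{"gripper":0,"delta_pos":[0,0,-0.2],"dr":[0,0,0]},{"gripper":0,"delta_pos":[0,0,-0.2],"dr":[0,0,0]}]'

```text
t: 6.92
ee_pos: [446.4, 108.6, 38.7]
orientation: [-2.198, 0.051, 2.198]
ft_force: [-0.5, -0.3, 0.5]
width: 0.4
```

```bash
python3 -c "
from h import *
st()"
```

```text
t 6.92 chest tcp [-136.5   72.    38.7] F [-0.5 -0.3  0.5] w 0.4 q6 1.83
```

Request:
apply_moves --increments '[{"gripper":0,"delta_pos":[0,0,-0.2],"dr":[0,0,0]},{"gripper":0,"delta_pos":[0,0,-0.2],"dr":[0,0,0]},{"gripper":0,"delta_pos":[0,0,-0.2],"dr":[0,0,0]},{"gripper":0,"delta_pos":[0,0,-0.2],"dr":[0,0,0]},{"gripper":0,"delta_pos":[0,0,-0.2],"dr":[0,0,0]}]'

```text
t: 7.33
ee_pos: [455.7, 108.8, 38.5]
orientation: [-2.197, 0.05, 2.2]
ft_force: [-1.4, 0.0, -0.4]
width: 0.8
```

Request:
apply_moves --increments '[{"gripper":0,"delta_pos":[0,0,-0.2],"dr":[0,0,0]},{"gripper":0,"delta_pos":[0,0,-0.2],"dr":[0,0,0]},{"gripper":0,"delta_pos":[0,0,-0.2],"dr":[0,0,0]},{"gripper":0,"delta_pos":[0,0,-0.2],"dr":[0,0,0]},{"gripper":0,"delta_pos":[0,0,-0.2],"dr":[0,0,0]}]'

```text
t: 7.75
ee_pos: [466.2, 108.6, 38.6]
orientation: [-2.198, 0.05, 2.199]
ft_force: [-2.7, -0.1, 0.2]
width: 0.2
```

Request:
apply_moves --increments '[{"gripper":0,"delta_pos":[0,0,-0.15],"dr":[0,0,0]},{"gripper":0,"delta_pos":[0,0,-0.15],"dr":[0,0,0]},{"gripper":0,"delta_pos":[0,0,-0.12],"dr":[0,0,0]},{"gripper":0,"delta_pos":[0,0,-0.1],"dr":[0,0,0]},{"gripper":0,"delta_pos":[0,0,-0.08],"dr":[0,0,0]}]'

```text
t: 8.17
ee_pos: [472.2, 108.4, 38.7]
orientation: [-2.199, 0.05, 2.199]
ft_force: [-2.0, 0.3, -0.8]
width: 0.8
```

```bash
python3 -c "
from h import *
st()"
```

```text
t 8.17 chest tcp [-110.7   73.1   38.7] F [-2.   0.3 -0.8] w 0.8 q6 1.82
```

Request:
apply_moves --increments '[{"gripper":0,"delta_pos":[0,0,-0.1],"dr":[0,0,0]},{"gripper":0,"delta_pos":[0,0,-0.1],"dr":[0,0,0]},{"gripper":0,"delta_pos":[0,0,-0.1],"dr":[0,0,0]},{"gripper":0,"delta_pos":[0,0,-0.1],"dr":[0,0,0]},{"gripper":0,"delta_pos":[0,0,-0.08],"dr":[0,0,0]}]'

```text
t: 8.58
ee_pos: [477.0, 108.2, 38.7]
orientation: [-2.199, 0.05, 2.198]
ft_force: [-1.5, 1.2, -1.1]
width: 0.4
```

Request:
apply_moves --increments '[{"gripper":0,"delta_pos":[0,0,-0.05],"dr":[0,0,0]},{"gripper":0,"delta_pos":[0,0,-0.05],"dr":[0,0,0]},{"gripper":0,"delta_pos":[0,0,-0.05],"dr":[0,0,0]},{"gripper":0,"delta_pos":[0,0,-0.05],"dr":[0,0,0]},{"gripper":0,"delta_pos":[0,0,-0.05],"dr":[0,0,0]}]'

```text
t: 9.0
ee_pos: [479.5, 108.1, 38.7]
orientation: [-2.199, 0.05, 2.198]
ft_force: [-0.9, 0.6, -1.3]
width: 0.1
```

```bash
python3 -c "
from h import *
st()"
```

```text
t 9.0 chest tcp [-103.4   73.1   38.7] F [-0.9  0.6 -1.3] w 0.1 q6 1.81
```

Request:
apply_moves --increments '[{"gripper":0,"delta_pos":[0,0,-0.05],"dr":[0,0,0]},{"gripper":0,"delta_pos":[0,0,-0.05],"dr":[0,0,0]},{"gripper":0,"delta_pos":[0,0,-0.05],"dr":[0,0,0]},{"gripper":0,"delta_pos":[0,0,-0.05],"dr":[0,0,0]},{"gripper":0,"delta_pos":[0,0,-0.05],"dr":[0,0,0]}]'

```text
t: 9.42
ee_pos: [479.7, 107.9, 38.6]
orientation: [-2.194, 0.05, 2.203]
ft_force: [-8.5, 3.5, 7.3]
width: 0.7
```

Request:
apply_moves --increments '[{"gripper":0,"delta_pos":[0,0,0.5],"dr":[0,0,0]},{"gripper":0,"delta_pos":[0,0,1.5],"dr":[0,0,0]},{"gripper":0,"delta_pos":[0,0,2.5],"dr":[0,0,0]},{"gripper":0,"delta_pos":[-2.27,0.61,0],"dr":[0,0,0]},{"gripper":0,"delta_pos":[-2.27,0.61,0],"dr":[0,0,0]}]'

```text
t: 9.83
ee_pos: [434.5, 97.5, 83.7]
orientation: [-2.196, 0.049, 2.203]
ft_force: [-0.1, 1.0, -0.1]
width: 0.5
```

Request:
apply_moves --increments '[{"gripper":0,"delta_pos":[-2.27,0.61,0],"dr":[0,0,0]},{"gripper":0,"delta_pos":[-2.27,0.61,0],"dr":[0,0,0]},{"gripper":0,"delta_pos":[-2.27,0.61,0],"dr":[0,0,0]},{"gripper":0,"delta_pos":[-2.27,0.61,0],"dr":[0,0,0]},{"gripper":0,"delta_pos":[-2.27,0.61,0],"dr":[0,0,0]}]'

```text
t: 10.25
ee_pos: [435.5, 66.9, 199.1]
orientation: [-2.201, 0.05, 2.196]
ft_force: [-0.5, 0.4, 0.1]
width: 0.2
```

Request:
apply_moves --increments '[{"gripper":0,"delta_pos":[-2.27,0.61,0],"dr":[0,0,0]},{"gripper":0,"delta_pos":[-2.27,0.61,0],"dr":[0,0,0]},{"gripper":0,"delta_pos":[-2.27,0.61,0],"dr":[0,0,0]},{"gripper":0,"delta_pos":[-2.27,0.61,0],"dr":[0,0,0]},{"gripper":0,"delta_pos":[-2.27,0.61,0],"dr":[0,0,0]}]'

```text
t: 10.67
ee_pos: [433.9, 36.4, 312.6]
orientation: [-2.201, 0.05, 2.196]
ft_force: [0.5, 0.3, 0.1]
width: 0.4
```

```bash
python3 -c "
from h import *
o,R=st();print(R.as_matrix().round(2).tolist())"
```

```text
t 10.67 chest tcp [-145.7   -0.7  312.6] F [0.5 0.3 0.1] w 0.4 q6 1.67
[[0.0, -0.05, -1.0], [-0.0, -1.0, 0.05], [-1.0, 0.0, -0.0]]
```

Request:
apply_moves --increments '[{"gripper":0,"delta_pos":[0,0,-2.4],"dr":[0,0,0]},{"gripper":0,"delta_pos":[0,0,-2.4],"dr":[0,0,0]},{"gripper":0,"delta_pos":[0,0,-2.4],"dr":[0,0,0]},{"gripper":0,"delta_pos":[0,0,-2.4],"dr":[0,0,0]},{"gripper":0,"delta_pos":[0,0,-2.4],"dr":[0,0,0]}]'

```text
t: 11.08
ee_pos: [555.1, 31.1, 311.5]
orientation: [-2.201, 0.05, 2.196]
ft_force: [-0.0, 0.5, 0.4]
width: 0.6
```

Request:
apply_moves --increments '[{"gripper":0,"delta_pos":[0,0,-2.4],"dr":[0,0,0]},{"gripper":0,"delta_pos":[0,0,-2.4],"dr":[0,0,0]},{"gripper":0,"delta_pos":[0,0,-2.4],"dr":[0,0,0]},{"gripper":0,"delta_pos":[0,0,-2.4],"dr":[0,0,0]},{"gripper":0,"delta_pos":[0,0,-2.4],"dr":[0,0,0]}]'

```text
t: 11.5
ee_pos: [675.0, 25.7, 311.2]
orientation: [-2.2, 0.05, 2.197]
ft_force: [0.4, -0.0, 0.1]
width: 0.6
```

```bash
python3 -c "
from h import *
st()
d=ctrl.get_image('scene');save('s2',d['img'][0:280,120:420].repeat(2,0).repeat(2,1))
P=cloud(d);c=(P-O)@np.stack([ex,ey,ez],1);m=(c[...,0]>0)&(c[...,0]<110)&(c[...,1]<-20)&(c[...,1]>-140)&(c[...,2]>130)&(c[...,2]<260)
q=c[m];print(len(q));k=np.polyfit(q[:,2],q[:,0],1);print('x at z=250,240,225,90',np.polyval(k,[250,240,225,90]),'ang',np.pi/2+np.arctan(k[0]),q[:,2].max())"
```

```text
t 11.5 chest tcp [ 95.6  -0.4 311.2] F [ 0.4 -0.   0.1] w 0.6 q6 1.64
1902
x at z=250,240,225,90 [47.04827039 49.8669685  54.09501567 92.14744017] ang 1.2960545914870278 251.49727644333962
```

View pics/s2.png

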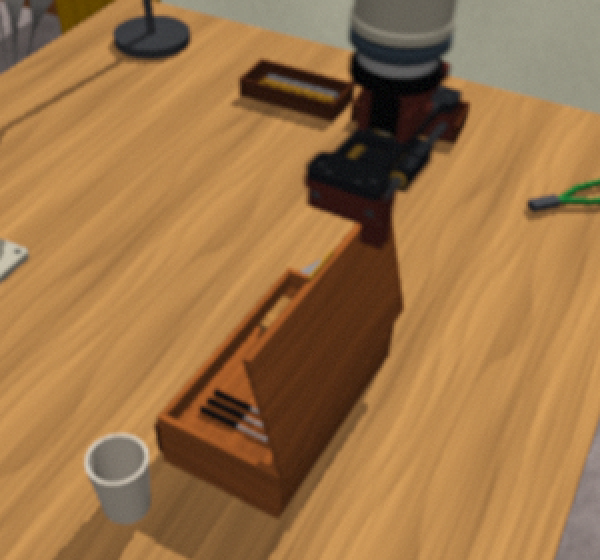

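Scene view: fingers hang behind and above the lid at (375,215); till is open, tumbler untouched at (120,480), drawers appear home. Now I work out the lid arc.

```bash
python3 -c "
import numpy as np
f=lambda a,r=145:np.array([80-r*np.cos(a)+10*np.sin(a)+10, 85+r*np.sin(a)+10*np.cos(a)+8])
A=[1.42,1.25,1.1,.95,.8,.65,.5,.35,.22,.12,.05,0,-.03]
for a,b in zip(A,A[1:]):
  p,q=f(a),f(b);d=(q-p)/50;print(a,p.round(1),'->',b,q.round(1),'row tool x %.2f z %.2f'%(-d[1],-d[0]))"
```

```text
1.42 [ 78.1 237.9] -> 1.25 [ 53.8 233.8] row tool x 0.08 z 0.49
1.25 [ 53.8 233.8] -> 1.1 [ 33.1 226.8] row tool x 0.14 z 0.41
1.1 [ 33.1 226.8] -> 0.95 [ 13.8 216.8] row tool x 0.20 z 0.39
0.95 [ 13.8 216.8] -> 0.8 [ -3.8 204. ] row tool x 0.26 z 0.35
0.8 [ -3.8 204. ] -> 0.65 [-19.4 188.7] row tool x 0.31 z 0.31
0.65 [-19.4 188.7] -> 0.5 [-32.5 171.3] row tool x 0.35 z 0.26
0.5 [-32.5 171.3] -> 0.35 [-42.8 152.1] row tool x 0.38 z 0.21
0.35 [-42.8 152.1] -> 0.22 [-49.3 134.4] row tool x 0.35 z 0.13
0.22 [-49.3 134.4] -> 0.12 [-52.8 120.3] row tool x 0.28 z 0.07
0.12 [-52.8 120.3] -> 0.05 [-54.3 110.2] row tool x 0.20 z 0.03
0.05 [-54.3 110.2] -> 0 [-55. 103.] row tool x 0.14 z 0.01
0 [-55. 103.] -> -0.03 [-55.2  98.6] row tool x 0.09 z 0.00
```

Request:
apply_moves --increments '[{"gripper":0,"delta_pos":[-0.0,0,0],"dr":[0,0,0]},{"gripper":0,"delta_pos":[1.5,0,0],"dr":[0,0,0]},{"gripper":0,"delta_pos":[2,0,0],"dr":[0,0,0]},{"gripper":0,"delta_pos":[2,0,0],"dr":[0,0,0]},{"gripper":0,"delta_pos":[1.6,0,0],"dr":[0,0,0]}]'

```text
t: 11.97
ee_pos: [672.1, 25.9, 239.0]
orientation: [-2.198, 0.05, 2.199]
ft_force: [-0.3, -0.2, 1.1]
width: 0.4
```

Request:
apply_moves --increments '[{"gripper":0,"delta_pos":[0.05,0,0.35],"dr":[0,0,0]},{"gripper":0,"delta_pos":[0.05,0,0.35],"dr":[0,0,0]},{"gripper":0,"delta_pos":[0.05,0,0.35],"dr":[0,0,0]},{"gripper":0,"delta_pos":[0.05,0,0.35],"dr":[0,0,0]},{"gripper":0,"delta_pos":[0.05,0,0.3],"dr":[0,0,0]}]'

```text
t: 12.38
ee_pos: [656.5, 26.8, 239.0]
orientation: [-2.201, 0.05, 2.196]
ft_force: [0.5, 0.3, 0.2]
width: 0.4
```

Request:
apply_moves --increments '[{"gripper":0,"delta_pos":[0.08,0,0.3],"dr":[0,0,0]},{"gripper":0,"delta_pos":[0.08,0,0.3],"dr":[0,0,0]},{"gripper":0,"delta_pos":[0.08,0,0.3],"dr":[0,0,0]},{"gripper":0,"delta_pos":[0.08,0,0.3],"dr":[0,0,0]},{"gripper":0,"delta_pos":[0.08,0,0.3],"dr":[0,0,0]}]'

```text
t: 12.8
ee_pos: [641.7, 27.5, 233.8]
orientation: [-2.2, 0.05, 2.197]
ft_force: [2.0, -1.7, 2.3]
width: -0.1
```

```bash
python3 -c "
from h import *
st()"
```

```text
t 12.8 chest tcp [ 6.220e+01 -1.000e-01  2.338e+02] F [ 2.  -1.7  2.3] w -0.1 q6 1.64
```

Request:
apply_moves --increments '[{"gripper":0,"delta_pos":[0.08,0,0.35],"dr":[0,0,0]},{"gripper":0,"delta_pos":[0.08,0,0.35],"dr":[0,0,0]},{"gripper":0,"delta_pos":[0.08,0,0.35],"dr":[0,0,0]},{"gripper":0,"delta_pos":[0.08,0,0.35],"dr":[0,0,0]},{"gripper":0,"delta_pos":[0.08,0,0.35],"dr":[0,0,0]}]'

```text
t: 13.22
ee_pos: [623.6, 28.2, 229.3]
orientation: [-2.199, 0.05, 2.199]
ft_force: [3.5, 0.1, -1.2]
width: 0.4
```

Request:
apply_moves --increments '[{"gripper":0,"delta_pos":[0.12,0,0.36],"dr":[0,0,0]},{"gripper":0,"delta_pos":[0.12,0,0.36],"dr":[0,0,0]},{"gripper":0,"delta_pos":[0.12,0,0.36],"dr":[0,0,0]},{"gripper":0,"delta_pos":[0.12,0,0.36],"dr":[0,0,0]},{"gripper":0,"delta_pos":[0.12,0,0.36],"dr":[0,0,0]}]'

```text
t: 13.63
ee_pos: [605.6, 29.1, 223.4]
orientation: [-2.199, 0.05, 2.199]
ft_force: [1.5, 0.9, -0.2]
width: 0.8
```

Request:
apply_moves --increments '[{"gripper":0,"delta_pos":[0.22,0,0.37],"dr":[0,0,0]},{"gripper":0,"delta_pos":[0.22,0,0.37],"dr":[0,0,0]},{"gripper":0,"delta_pos":[0.22,0,0.37],"dr":[0,0,0]},{"gripper":0,"delta_pos":[0.22,0,0.37],"dr":[0,0,0]},{"gripper":0,"delta_pos":[0.22,0,0.37],"dr":[0,0,0]}]'

```text
t: 14.05
ee_pos: [587.1, 29.9, 212.4]
orientation: [-2.199, 0.05, 2.199]
ft_force: [0.8, -0.3, 0.7]
width: 0.5
```

```bash
python3 -c "
from h import *
st()"
```

```text
t 14.05 chest tcp [ 7.600e+00 -1.000e-01  2.124e+02] F [ 0.8 -0.3  0.7] w 0.5 q6 1.65
```

Request:
apply_moves --increments '[{"gripper":0,"delta_pos":[0.27,0,0.34],"dr":[0,0,0]},{"gripper":0,"delta_pos":[0.27,0,0.34],"dr":[0,0,0]},{"gripper":0,"delta_pos":[0.27,0,0.34],"dr":[0,0,0]},{"gripper":0,"delta_pos":[0.27,0,0.34],"dr":[0,0,0]},{"gripper":0,"delta_pos":[0.27,0,0.34],"dr":[0,0,0]}]'

```text
t: 14.47
ee_pos: [570.3, 30.7, 198.7]
orientation: [-2.199, 0.05, 2.198]
ft_force: [1.7, -0.0, 0.4]
width: 1.0
```

Request:
apply_moves --increments '[{"gripper":0,"delta_pos":[0.32,0,0.3],"dr":[0,0,0]},{"gripper":0,"delta_pos":[0.32,0,0.3],"dr":[0,0,0]},{"gripper":0,"delta_pos":[0.32,0,0.3],"dr":[0,0,0]},{"gripper":0,"delta_pos":[0.32,0,0.3],"dr":[0,0,0]},{"gripper":0,"delta_pos":[0.32,0,0.3],"dr":[0,0,0]}]'

```text
t: 14.88
ee_pos: [555.4, 31.3, 182.8]
orientation: [-2.199, 0.05, 2.198]
ft_force: [0.8, -0.5, -0.2]
width: 0.3
```

Request:
apply_moves --increments '[{"gripper":0,"delta_pos":[0.36,0,0.24],"dr":[0,0,0]},{"gripper":0,"delta_pos":[0.36,0,0.24],"dr":[0,0,0]},{"gripper":0,"delta_pos":[0.36,0,0.24],"dr":[0,0,0]},{"gripper":0,"delta_pos":[0.36,0,0.24],"dr":[0,0,0]},{"gripper":0,"delta_pos":[0.36,0,0.24],"dr":[0,0,0]}]'

```text
t: 15.3
ee_pos: [543.3, 31.9, 164.7]
orientation: [-2.199, 0.05, 2.198]
ft_force: [2.1, 0.2, 0.4]
width: 0.4
```

```bash
python3 -c "
from h import *
st()"
```

```text
t 15.3 chest tcp [-36.2  -0.2 164.7] F [2.1 0.2 0.4] w 0.4 q6 1.65
```

Request:
apply_moves --increments '[{"gripper":0,"delta_pos":[0.34,0,0.17],"dr":[0,0,0]},{"gripper":0,"delta_pos":[0.34,0,0.17],"dr":[0,0,0]},{"gripper":0,"delta_pos":[0.34,0,0.17],"dr":[0,0,0]},{"gripper":0,"delta_pos":[0.34,0,0.17],"dr":[0,0,0]},{"gripper":0,"delta_pos":[0.34,0,0.17],"dr":[0,0,0]}]'

```text
t: 15.72
ee_pos: [535.1, 32.3, 147.8]
orientation: [-2.199, 0.05, 2.198]
ft_force: [0.7, 0.1, 0.9]
width: 0.4
```

Request:
apply_moves --increments '[{"gripper":0,"delta_pos":[0.33,0,0.11],"dr":[0,0,0]},{"gripper":0,"delta_pos":[0.33,0,0.11],"dr":[0,0,0]},{"gripper":0,"delta_pos":[0.33,0,0.11],"dr":[0,0,0]},{"gripper":0,"delta_pos":[0.33,0,0.11],"dr":[0,0,0]},{"gripper":0,"delta_pos":[0.33,0,0.11],"dr":[0,0,0]}]'

```text
t: 16.13
ee_pos: [529.5, 32.5, 131.3]
orientation: [-2.199, 0.05, 2.198]
ft_force: [0.8, 0.1, 0.6]
width: 0.3
```

Request:
apply_moves --increments '[{"gripper":0,"delta_pos":[0.24,0,0.05],"dr":[0,0,0]},{"gripper":0,"delta_pos":[0.24,0,0.05],"dr":[0,0,0]},{"gripper":0,"delta_pos":[0.22,0,0.05],"dr":[0,0,0]},{"gripper":0,"delta_pos":[0.2,0,0.05],"dr":[0,0,0]},{"gripper":0,"delta_pos":[0.18,0,0.05],"dr":[0,0,0]}]'

```text
t: 16.55
ee_pos: [527.0, 32.6, 120.6]
orientation: [-2.199, 0.05, 2.198]
ft_force: [0.9, -0.4, 0.2]
width: 0.4
```

```bash
python3 -c "
from h import *
st()"
```

```text
t 16.55 chest tcp [-52.5  -0.2 120.6] F [ 0.9 -0.4  0.2] w 0.4 q6 1.66
```

Request:
apply_moves --increments '[{"gripper":0,"delta_pos":[0.18,0,0.02],"dr":[0,0,0]},{"gripper":0,"delta_pos":[0.18,0,0.02],"dr":[0,0,0]},{"gripper":0,"delta_pos":[0.18,0,0.02],"dr":[0,0,0]},{"gripper":0,"delta_pos":[0.18,0,0.02],"dr":[0,0,0]},{"gripper":0,"delta_pos":[0.18,0,0.02],"dr":[0,0,0]}]'

```text
t: 16.97
ee_pos: [525.7, 32.7, 111.5]
orientation: [-2.198, 0.05, 2.199]
ft_force: [-0.6, 0.6, 0.9]
width: 0.5
```

Request:
apply_moves --increments '[{"gripper":0,"delta_pos":[0.1,0,0],"dr":[0,0,0]},{"gripper":0,"delta_pos":[0.1,0,0],"dr":[0,0,0]},{"gripper":0,"delta_pos":[0.1,0,0],"dr":[0,0,0]},{"gripper":0,"delta_pos":[0.08,0,0],"dr":[0,0,0]},{"gripper":0,"delta_pos":[0.08,0,0],"dr":[0,0,0]}]'

```text
t: 17.38
ee_pos: [526.0, 32.7, 107.1]
orientation: [-2.198, 0.05, 2.199]
ft_force: [-1.5, -0.3, 0.5]
width: 0.7
```

```bash
python3 -c "
from h import *
st()"
```

```text
t 17.38 chest tcp [-53.5  -0.2 107.1] F [-1.5 -0.3  0.5] w 0.7 q6 1.66
```

Request:
apply_moves --increments '[{"gripper":0,"delta_pos":[0.07,0,0],"dr":[0,0,0]},{"gripper":0,"delta_pos":[0.07,0,0],"dr":[0,0,0]},{"gripper":0,"delta_pos":[0.06,0,0],"dr":[0,0,0]},{"gripper":0,"delta_pos":[0.06,0,0],"dr":[0,0,0]},{"gripper":0,"delta_pos":[0.06,0,0],"dr":[0,0,0]}]'

```text
t: 17.8
ee_pos: [526.1, 32.7, 103.9]
orientation: [-2.199, 0.05, 2.199]
ft_force: [-0.9, 0.7, 1.1]
width: 0.6
```

Request:
apply_moves --increments '[{"gripper":0,"delta_pos":[0.05,0,0],"dr":[0,0,0]},{"gripper":0,"delta_pos":[0.05,0,0],"dr":[0,0,0]},{"gripper":0,"delta_pos":[0.05,0,0],"dr":[0,0,0]},{"gripper":0,"delta_pos":[0.05,0,0],"dr":[0,0,0]},{"gripper":0,"delta_pos":[0.05,0,0],"dr":[0,0,0]}]'

```text
t: 18.22
ee_pos: [526.2, 32.7, 103.1]
orientation: [-2.199, 0.05, 2.198]
ft_force: [-8.6, -0.1, 26.6]
width: 0.5
```

The lid stopped firmly at TCP z = 103, its calculated shut height. I lift off and check.

Request:
apply_moves --increments '[{"gripper":0,"delta_pos":[-0.3,0,0],"dr":[0,0,0]},{"gripper":0,"delta_pos":[-1,0,0],"dr":[0,0,0]},{"gripper":0,"delta_pos":[-2.5,0,0],"dr":[0,0,0]},{"gripper":0,"delta_pos":[-3,0,0],"dr":[0,0,0]},{"gripper":0,"delta_pos":[-3,0,0],"dr":[0,0,0]}]'

```text
t: 18.63
ee_pos: [525.7, 32.6, 200.6]
orientation: [-2.197, 0.05, 2.2]
ft_force: [0.7, -0.0, 1.0]
width: 0.4
```

Request:
apply_moves --increments '[{"gripper":0,"delta_pos":[-2,2.5,1],"dr":[0,0,0]},{"gripper":0,"delta_pos":[-2,2.5,1],"dr":[0,0,0]},{"gripper":0,"delta_pos":[-2,2.5,1],"dr":[0,0,0]},{"gripper":0,"delta_pos":[-2,2.5,1],"dr":[0,0,0]},{"gripper":0,"delta_pos":[-2,2.5,1],"dr":[0,0,0]}]'

```text
t: 19.05
ee_pos: [469.8, -90.9, 301.0]
orientation: [-2.2, 0.05, 2.198]
ft_force: [0.4, 0.5, -0.2]
width: 0.7
```

Request:
apply_moves --increments '[{"gripper":0,"delta_pos":[0,3,1],"dr":[0,0,0]},{"gripper":0,"delta_pos":[0,3,1],"dr":[0,0,0]},{"gripper":0,"delta_pos":[0,3,1],"dr":[0,0,0]},{"gripper":0,"delta_pos":[0,3,1],"dr":[0,0,0]},{"gripper":0,"delta_pos":[0,3,1],"dr":[0,0,0]}]'

```text
t: 19.47
ee_pos: [413.0, -238.9, 300.2]
orientation: [-2.2, 0.05, 2.198]
ft_force: [0.7, 0.1, -1.8]
width: 0.5
```

Request:
apply_moves --increments '[{"gripper":0,"delta_pos":[0,3,1],"dr":[0,0,0]},{"gripper":0,"delta_pos":[0,3,1],"dr":[0,0,0]},{"gripper":0,"delta_pos":[0,3,1],"dr":[0,0,0]},{"gripper":0,"delta_pos":[0,3,1],"dr":[0,0,0]},{"gripper":0,"delta_pos":[0,3,0],"dr":[0,0,0]}]'

```text
t: 19.88
ee_pos: [365.2, -386.8, 300.0]
orientation: [-2.198, 0.051, 2.198]
ft_force: [0.6, -0.3, 0.3]
width: 0.2
```

```bash
python3 - <<'E'
from h import *
st()
d=ctrl.get_image("top");s=ctrl.get_image("scene");save("top3",d["img"]);save("s3",s["img"])
M=np.stack([ex,ey,ez],1)
P=cloud(d);c=(P-O)@M;im=d["img"];v,u=np.indices(im.shape[:2])
def rect(m,n):
    q=P[m][:,:2].astype(np.float32);r=cv2.minAreaRect(q);print(n,len(q),np.round(r[0],1),np.round(r[1],1))
rect((abs(u-151)<30)&(abs(v-216)<30)&(abs(P[...,2]-22)<6),"block")
rect((abs(u-367)<25)&(abs(v-237)<25)&(abs(P[...,2]-90)<6),"tumbler")
for w,C in(("top",c),("scene",(cloud(s)-O)@M)):
    for yy in((20,145),(-145,-20)):
        m=(C[...,0]>-85)&(C[...,0]<75)&(C[...,1]>yy[0])&(C[...,1]<yy[1])&(C[...,2]>70)&(C[...,2]<130)
        q=C[m]
        if len(q)>50: k=np.polyfit(q[:,0],q[:,2],1);print(w,yy,len(q),"lid z at edge/hinge",np.polyval(k,[-88,80]).round(1),"angle",round(-k[0],4))
        m=(C[...,1]>yy[0])&(C[...,1]<yy[1])&(C[...,2]>25)&(C[...,2]<60)&(C[...,0]<-70)&(C[...,0]>-150)
        print(w,"front pts",m.sum(), np.percentile(C[m][:,0],[2,50]).round(1) if m.any() else "")
E
```

```text
t 19.88 chest tcp [-195.1 -426.5  300. ] F [ 0.6 -0.3  0.3] w 0.2 q6 0.78
block 932 [530.9 258.8] [65.4 64.7]
tumbler 242 [ 489.7 -186.4] [64.  66.2]
top (20, 145) 5138 lid z at edge/hinge [94.  94.2] angle -0.0011
top front pts 174 [-93.4 -90.1]
top (-145, -20) 5158 lid z at edge/hinge [94.  94.3] angle -0.0016
top front pts 173 [-93.4 -90.2]
scene (20, 145) 2191 lid z at edge/hinge [93.1 93.3] angle -0.0016
scene front pts 0 
scene (-145, -20) 2988 lid z at edge/hinge [93.1 93.4] angle -0.0014
scene front pts 19 [-89.  -86.9]
```

View pics/top3.png

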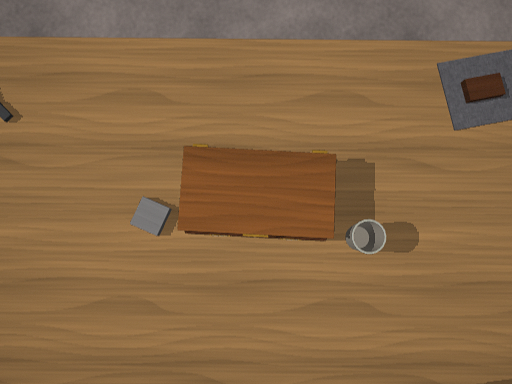

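The lid lies flat over the chest, columns 180–336, rows 146–240. Only the thin front edge of the drawers shows, and the block (151,216) and tumbler (367,237) haven't moved. I hand the job in.

```bash
python3 -c "
from h import *
print(ctrl.close_job())"
```

```text
the job is handed in; nothing more can be done
None
```

The chest is shut: I pushed the right drawer home, then the left, then the lid down. All of it was done with closed fingertips at slow speed, and I handed the job in at about 20 s with the arm well clear.

- **Drawers:** both stopped firmly at the same depth, with about 9 N on the fingers. In the top view both fronts measure about 93 mm ahead of the chest's origin, against 92 mm for fully home.
- **Lid:** it measures flat in both cameras, within 0.002 rad of shut. The fingers met the stop at the calculated height, with a peak reading of about 27 N at the fingertips.
- **Tumbler and block:** both are within 0.5 mm of where they started.
- **Checks that disagreed or were weak:** the scene camera saw almost nothing of the drawer fronts. It had 19 points on the right one, reading about 3–4 mm off the top view, and none on the left. The drawer result therefore rests on the top view and the firm stops.

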